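# Snap the hose clip shut on the rose riser

## Task

The black torch stands in the way of the open orange hose clip on the riser pipe, so stand it upright on the round cork mat, wholly on the mat. Then take the blue-handled pliers, squeeze the clip's two ears together with them (not with the fingers) until it snaps shut and stays shut, and lay the pliers back flat on their wooden rest the way they lay. Leave everything else on the shelf where it is.

Things in the scene. Friction and masses are not known exactly. Their poses are not given: they have to be found in the camera images.
- torch: Loose black torch, about 0.22 kg, standing upright on its lens head, 126 mm tall. Origin: centre of its underside, z up. Head: 54 mm diameter up to 26 mm; barrel 38 mm diameter from 38 mm to the top. A small switch sticks out on its -x side 54 to 74 mm up. It starts in front of the clip's ears, 150 to 190 mm from the pipe axis, where the pliers' handles have to go.
- mat: Fixed round cork mat, 130 mm diameter, 4 mm thick. Origin: centre of its underside, on the shelf.
- pliers: Loose blue hinged pliers, 0.26 kg, lying flat, 185 mm long, jaws 14 mm and handles 20 mm thick. Origin: underside, on the pivot; z up, x to the jaws on the middle line when open. Handles x = -35 to -125 mm; squeeze near the mass centre, x = -70 to -75 mm: outer faces 66 mm apart open (76 at the rear), 35 with the clip shut. On the rest at first: origins together, same x (5 mm, 0.06 rad).
- jaw_tips (a point): Point midway between the jaws' ends: x = 55 mm, 7 mm above the underside in the frame of pliers (open). Each jaw ends in an upright round stud, 10 mm in diameter, 14 mm high; clear gap between the studs 36 mm when open, 13 mm with the clip shut. The throat is clear back to about x = 25 mm.
- pliers_arm (a joint): Pliers' hinge, rad: 0 = sprung open, 0.42 = clip shut, 0.48 = fully closed. The spring needs 12 N on each handle at x = -75 mm to start closing and 15 N with the clip shut, plus up to 8 N from the clip, so the fingers can hold the pliers nearly open by their own spring. The frame of pliers is that of one handle: in closing it turns by half this angle.
- rest: Fixed wooden rest of the pliers: base board 6 mm thick, x = -135 to 55 mm, y = -50 to 50 mm, with two cross rails, 16 mm wide, 100 mm long, tops 28 mm above the shelf, at x = 22 and x = -112 mm. Origin: underside, below the place of the pliers' pivot; x towards where the jaws lie. Between the rails fingers have room below the handles.
- riser: Fixed riser: foot disc 110 mm diameter 10 mm high, upright grey pipe 32 mm diameter on its axis to 120 mm height, on top a green watering rose leaning to the riser's +x side, its top 175 mm high. Origin: underside centre; z up. The clip's ears point to about its -x side.
- clip_ears (a point): Midway between the open ears of the orange clip, 48 mm from the pipe axis, 75 mm above the shelf; z up, x from the pipe out along the ears. Ears: upright plates 5 mm thick, 62 to 88 mm above the shelf, tips 8 mm beyond this point; 23 mm over both here when open, 13 mm shut. Squeeze with the pliers level, their x against this x, studs at this point or up to 5 mm nearer the pipe.
- clip (a joint): Turn of the whole clip round its pipe, rad, -0.3 to 0.3; stiff (about 0.7 N at the ears), so that the clip centres itself between the jaws when squeezed. Its left ear (+y of clip_ears) is rigid with that frame, the right ear swings.
- clip_jaw (a joint): Swinging ear of the clip, rad: 0 = open, 0.14 = shut. Its snap needs up to 11 N at the ears, gives way past 0.10, and then it shuts and holds itself; short of that it springs open again.
- pots: Bystander: stack of terracotta pots, 82 mm diameter, 88 mm high, origin under its centre.
- tub: Bystander: red flip-top tub, 84 mm diameter, 86 mm high, origin under its centre.
- ladle: Bystander: steel ladle 270 mm long, bowl 80 mm diameter and 32 mm high, origin under the bowl, handle along its -x.
- spare_rose: Bystander: green watering rose standing on its face, 76 mm diameter, 70 mm high, origin under its centre.
- tin: Bystander: green seed tin with yellow lid, 79 x 114 mm, 53 mm high, origin under its centre.
- feed: Bystander: green bottle with yellow cap, 60 mm diameter, 120 mm high, origin under its centre.
- dibber: Bystander: wooden dibber with cross handle, lying, 160 mm long, 90 mm across the handle, 32 mm high, origin below its middle.

How it is judged:
On the way, in this order (a step that is already met when the one before it is completed fails the run):
1. the torch stands on the cork mat, let go (horizontal distance between torch and mat below 0.038 m and angle between torch's own z axis and vertical below 0.1 rad and height (world z) of torch below 0.008 m and contact force between the fingers and torch below 0.1 N and linear speed of torch below 0.02 m/s), for 0.2 s.
2. the pliers are lifted off their rest (height (world z) of pliers above 0.05 m), for 0.1 s.
3. the clip is snapped shut between the pliers' jaws (value of joint clip_jaw above 0.125 rad and distance between jaw_tips and clip_ears below 0.03 m), for 0.1 s.
At the end, for the whole second after the job is handed in: The clip stays shut (clip_jaw above 0.125 rad); the torch stands upright (0.1 rad) on the mat (centres within 38 mm); the pliers lie flat and still on both rails of the rest, jaws as at the start, pivot within 30 mm of its place, turned by less than 0.3 rad (value of joint clip_jaw above 0.125 rad and horizontal distance between torch and mat below 0.038 m and angle between torch's own z axis and vertical below 0.1 rad and height (world z) of torch below 0.008 m and horizontal distance between pliers and rest below 0.03 m and angle between the x axis of pliers and the x axis of rest, either way round below 0.3 rad and x of jaw_tips in the frame of rest above 0 m and angle between pliers's own z axis and vertical below 0.08 rad and z of pliers in the frame of rest between 0.024 and 0.034 m and linear speed of each of pliers, torch below 0.02 m/s); the robot touches nothing.
It fails at once if the fingers press on the clip (contact force between the fingers and clip above 1 N).
It fails at once if the torch is knocked over (angle between torch's own z axis and vertical above 0.6 rad).
It fails at once if a bystander is moved by more than 20 mm (distance of any of pots, tub, ladle, spare_rose, tin, feed, dibber from where it was at the start of the episode above 0.02 m).
It also fails if it takes over 72 s, if anything falls off the work surface, if the arm or the gripper's body presses on something with over 40 N, if the wrist force passes 120 N, or if a joint passes its speed limit or range.

## Robot

A 6-joint arm with a two-finger parallel gripper is mounted at the origin on the work surface. World frame = base frame: x ahead of the robot, y to its left, z up, the work surface at z = 0. Lengths are in m, angles in rad, forces in N, time in s.
With the tool pointing down it reaches from about 0.375 to 0.9 m from the base axis. Payload 3.1 kg.
Tool frame: the origin (TCP) lies at the centre of the arm's flange, where the gripper is bolted on; the fingertips stand 173 mm ahead of it and the grasp point (between the pads) lies 155 mm ahead of it; z points along the fingers, x is the direction in which the jaws open and shut, and the axes are right-handed (so a half turn about z gives the same grasp; the last joint's range is limited). The gripper opens to 85 mm and grips with 20 to 120 N. Pads are 22 mm wide; open, the fingers measure 114 mm over their backs; the gripper's body (76 mm by 85 mm) begins 54 mm behind the grasp point. The pads swing forward as they close: fully open they stand 13 mm farther back than shut.
Start: joints at [-1.379, 0.527, 1.433, -0, 1.181, -0.178], TCP at [0.226, -0.583, 0.405] pointing down, gripper open.
Joint ranges: [-3.08, 3.08], [-0.75, 2.2], [0.22, 2.44], [-1.43, 4.57], [0, 2.65], [-2.85, 2.85]. Speed limits (rad/s): [2.79, 2.79, 3.14, 3.14, 3.14, 3.14].

## Interface

Orientations are given as a unit quaternion [x, y, z, w].
In Python, from station import manip gives the robot as it stands.
- The arm moves only by the shell command python3 -m jog 'ROWS' [OPENING] [FORCE]. ROWS is JSON, a list that holds one entry, the list of rows, each a list of 4 numbers: the shift along the world's x, y, z in mm, then the turn about the world's z in degrees. A call has exactly 8 rows; each row shifts and turns the commanded pose from where the row before left it; what a row does not reach is not made up. A row lasts 1/8 s, in which the tool goes at most 62.5 mm and 10.7 degrees, less where a joint would pass 70% of its speed; a pose out of reach is approached as far as the arm can. A call is refused whole if a number of a shift passes 62.5 or a number of a turn 10.7, either way. A call with a gripper value outside its range is refused whole. OPENING is the opening in per cent of the stroke, from 0 (shut) to 100 (fully open), set as the call begins (- or left out, the last holds). The fingers move at their own pace and stop on an object; FORCE is the grip in N (left out, the last holds). Time passes only in rows, so rows that do not move let the fingers close, or fill a call up. It gives the time, the measured TCP pose, the force and the opening at its end, in the units of the state.
- manip.sense(): the state, without advancing time (a new reading comes with each control period).
- manip.snapshot(name): name is "scene" or "top" or "wrist"; returns the picture (400x640x3 uint8, red, green, blue); there is no depth.
- manip.camera_info(name): a dict with "fx", "fy", "cx", "cy" (pixels), "R" (3x3) and "t" (3): a world point X has camera coordinates R X + t. Camera axes: x right, y down, z forward; pixel columns grow to the right and rows downward; lengths in m; the calibration is good to about 2 mm. A picture is of the moment at which its call begins: read the wrist's pose just before it. camera_info takes no time and is no camera call; for the wrist camera it gives the pose at the moment of the call.
- manip.sign_off(): hands the job in, once; it reports no verdict.
The state is a dict: "t": time; "q": joint angles; "qd": joint speeds; "tau": joint torques, N m; "tcp_pos": TCP position; "tool_rot": TCP orientation; "force": force on the tool from outside, world axes, zero at the start; "ft_torque": the same for the moment, N m; "finger_gap": opening from 0.0 (shut) to 1.0 (fully open).
Only numpy, scipy, OpenCV 4.12 (cv2) and the standard library are available. Lean on these libraries where they do the work, as an engineer would, in place of code of your own. Each camera call takes 0.05 s, during which the arm holds its last target. There are 200 camera calls.

## Working session

There is one attempt and no reset: what is moved stays moved. The work goes in short steps, Python scripts to look and compute and a shell command to move; the robot and the scene stay as the last step left them, time stands still between calls to the robot, and variables do not carry over. Pictures are saved under pics/ and viewed, about 8 in all and at most 12, crops included, and the job is handed in when it is done.

```bash
ls; mkdir -p pics; cat > h.py <<'E'
import numpy as np, cv2
from station import manip
def snap(cam,fn):
    ci=manip.camera_info(cam); im=manip.snapshot(cam); cv2.imwrite('pics/'+fn,cv2.cvtColor(im,cv2.COLOR_RGB2BGR)); return im,ci
def ray(ci,u,v):
    R=np.array(ci['R']);t=np.array(ci['t']);d=R.T@np.array([(u-ci['cx'])/ci['fx'],(v-ci['cy'])/ci['fy'],1]);return -R.T@t,d
def onz(ci,u,v,z):
    o,d=ray(ci,u,v);return o+d*(z-o[2])/d[2]
def tri(obs):
    A=np.zeros((3,3));b=np.zeros(3);L=[]
    for ci,u,v in obs:
        o,d=ray(ci,u,v);d=d/np.linalg.norm(d);P=np.eye(3)-np.outer(d,d);A+=P;b+=P@o;L.append((P,o))
    X=np.linalg.solve(A,b);return X,[float(np.linalg.norm(P@(X-o))) for P,o in L]
def proj(ci,X):
    c=np.array(ci['R'])@np.array(X)+np.array(ci['t']);return c[:2]/c[2]*[ci['fx'],ci['fy']]+[ci['cx'],ci['cy']]
E
python3 - <<'E'
from h import *
for c in('scene','top'):
    im,ci=snap(c,c+'0.png'); R=np.array(ci['R']);print(c,-R.T@np.array(ci['t']),R[2],ci['fx'])
a=cv2.imread('pics/top0.png');print(a.shape)
print(manip.sense())
E
```

```text
pics
scene [1.45216908 0.32126514 0.94312488] [-0.67240852 -0.25630052 -0.69438953] 449.61546316325234
top [0.52241197 0.0063945  1.42223427] [ 0.04913917 -0.01571408 -0.99866832] 362.69758446650155
(400, 640, 3)
{'t': 0.1, 'q': array([-1.37950787e+00,  5.28388136e-01,  1.43377868e+00, -2.40708676e-05,
        1.18138330e+00, -1.78474588e-01]), 'qd': array([-6.35332494e-04, -9.63706169e-04, -2.81838528e-03, -2.25724670e-04,
       -6.30701344e-04,  4.70674977e-05]), 'tau': array([ 2.51437058e-07, -4.43305492e+01, -1.78586698e+01, -2.68471049e-04,
        3.90601621e-03,  1.82888363e-05]), 'tcp_pos': array([ 0.22585188, -0.5824362 ,  0.40382052]), 'tool_rot': array([ 8.25045979e-01, -5.65064752e-01, -7.04306850e-04, -6.79699134e-04]), 'force': array([ 0.43753233, -0.02030631, -0.20561326]), 'ft_torque': array([-2.50417319e-02,  7.16482882e-05, -1.42376887e-02]), 'finger_gap': 0.9987117020499521}
```

View pics/top0.png

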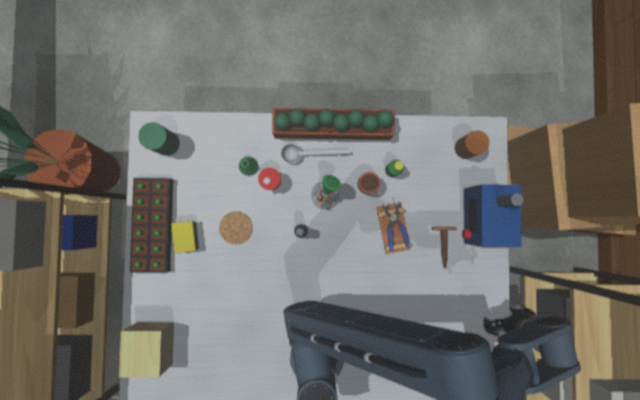

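View pics/scene0.png

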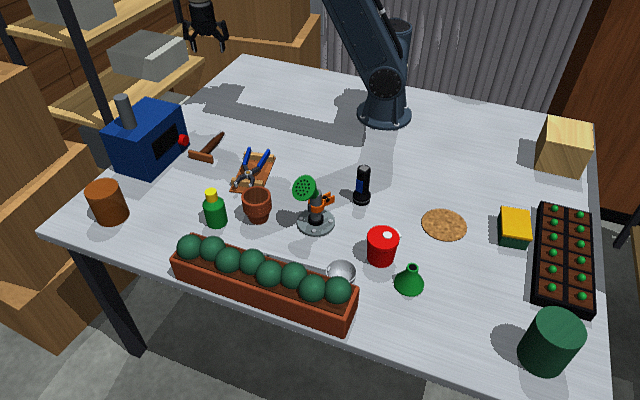

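Top view: torch (301,231), mat (236,228), riser about (325,197), pliers on rest (393,228), jaws up (+x). Scene view: torch top (363,167) and base (361,202), mat (444,224), riser foot (316,222).

```bash
python3 - <<'E'
from h import *
T=manip.camera_info('top');S=manip.camera_info('scene')
f=lambda n,a,b:print(n,*[np.round(x,4) for x in tri([(T,*a),(S,*b)])])
f('mat',(236,228),(444,224)); f('torchtop',(299.5,231),(363,168)); f('clipears?',(321,201),(328,200))
f('pivot',(394,215),(250,174))
print('riser foot',onz(S,316,222,.005), onz(T,325,199,.01)); print('torch base',onz(S,361,201,.0))
for u,v in((378,206),(401,202),(411,247),(387,254)):print('rest',onz(T,u,v,.006))
ci=manip.camera_info('wrist');s=manip.sense()
from scipy.spatial.transform import Rotation as Ro
Rt=Ro.from_quat(s['tool_rot']).as_matrix();R=np.array(ci['R']);print('wristcam in tool',Rt.T@(-R.T@ci['t']-s['tcp_pos']),'\n',(R@Rt).round(3),ci['fx'],'toolx',Rt[:,0])
E
```

```text
mat [0.4902 0.3212 0.0014] [0.0013 0.0013]
torchtop [0.4854 0.0663 0.1275] [0.0005 0.0005]
clipears? [ 0.5942 -0.004   0.0728] [0.0055 0.0055]
pivot [ 0.545  -0.2827  0.0416] [0.0065 0.0065]
riser foot [ 0.62453597 -0.02240135  0.005     ] [ 0.60743891 -0.02538958  0.01      ]
torch base [0.48699299 0.0691258  0.        ]
rest [ 0.58278556 -0.23347873  0.006     ]
rest [ 0.59959033 -0.32390697  0.006     ]
rest [ 0.42422582 -0.36321118  0.006     ]
rest [ 0.39612928 -0.26935243  0.006     ]
wristcam in tool [ 0.0002778  -0.08206861  0.03071281] 
 [[ 1.     0.     0.   ]
 [-0.     0.948 -0.317]
 [-0.     0.317  0.948]] 276.6480752359706 toolx [ 0.36140266 -0.93240785 -0.00193032]
```

```bash
python3 -m jog '[[[27,37,0,-1.5],[27,37,0,-1.5],[27,37,0,-1.5],[27,37,0,-1.5],[27,37,0,-1.5],[27,37,0,-1.5],[27,37,0,0],[25,34,0,0]]]' 100 30
python3 -c "
from h import *
import json
im,ci=snap('wrist','wA.png');np.save('wA.npy',ci,allow_pickle=True);print(manip.sense()['tcp_pos'])"
python3 -m jog '[[[5,44,0,0],[5,44,0,0],[5,44,0,0],[5,44,0,0],[4,44,0,0],[4,44,0,0],[4,44,0,0],[4,44,0,0]]]'
python3 -c "
from h import *
im,ci=snap('wrist','wB.png');np.save('wB.npy',ci,allow_pickle=True);print(manip.sense()['tcp_pos'])"
```

```text
t: 1.1
tcp_pos: [0.4405, -0.2882, 0.4044]
tool_rot: [0.778, -0.628, -0.0, -0.0]
force: [0.8, -0.3, 0.3]
finger_gap: 1.0
[ 0.44224608 -0.28457531  0.40437891]
t: 2.15
tcp_pos: [0.4758, 0.0636, 0.4045]
tool_rot: [0.778, -0.628, -0.0, 0.0]
force: [1.1, -0.2, 0.5]
finger_gap: 1.002
[0.47548419 0.06733868 0.4045775 ]
```

View pics/wA.png

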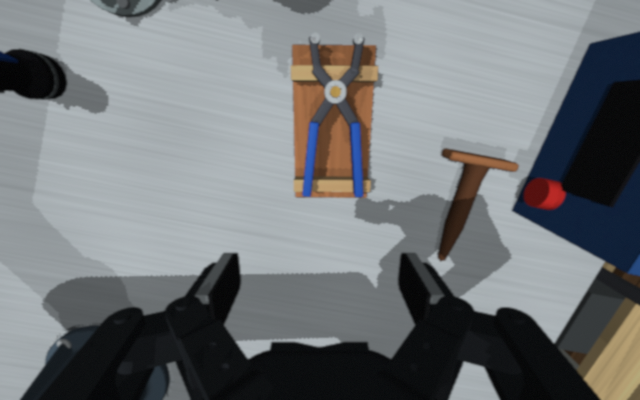

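View pics/wB.png

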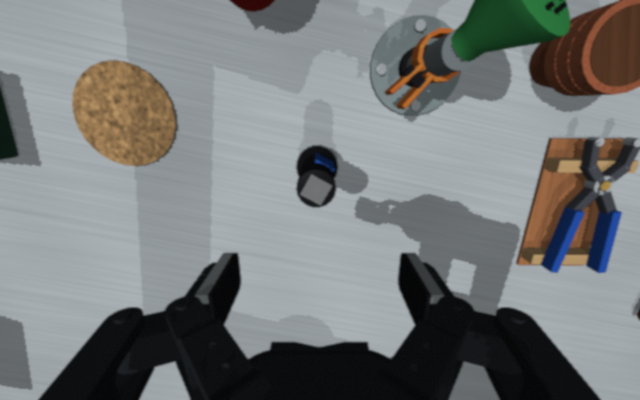

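wA: pivot (336,92), studs (315,38)/(359,38), handle ends (308,195)/(359,195). wB: torch top (316,188), mat centre (124,112), riser foot (417,65), ear tips ~(393,93)/(403,105), pivot (601,187).

```bash
python3 - <<'E'
from h import *
A=np.load('wA.npy',allow_pickle=True).item();B=np.load('wB.npy',allow_pickle=True).item();T=manip.camera_info('top');S=manip.camera_info('scene')
f=lambda n,*o:print(n,*[np.round(x,4) for x in tri(o)])
f('pivot',(A,336,92),(B,601,187)); f('tipL',(A,315,38),(B,592,142)); f('tipR',(A,359,38),(B,637,145)); f('hL',(A,308,195),(B,553,268));f('hR',(A,359,195),(B,600,270))
for n,p,z in(('piv',(336,92),.045),('tL',(315,38),.042),('tR',(359,38),.042),('hL',(308,195),.046),('hR',(359,195),.046),('c1',(292,45),.006),('c2',(377,45),.006)):print(n,onz(A,*p,z).round(4))
f('torch',(B,316,188),(T,299.5,231),(S,363,168)); print(onz(B,316,188,.126))
f('mat',(B,124,112),(T,236,228)); print(onz(B,124,112,.004))
print('foot',onz(B,417,65,.01)); print('ears',onz(B,393,93,.088),onz(B,403,105,.088))
im=cv2.imread('pics/wB.png')[10:130,360:480];cv2.imwrite('pics/ears.png',cv2.resize(im,None,fx=5,fy=5,interpolation=cv2.INTER_CUBIC))
E
```

```text
pivot [ 0.5388 -0.286   0.0391] [0.0015 0.0015]
tipL [ 0.5876 -0.2514  0.0338] [0.0014 0.0014]
tipR [ 0.5952 -0.2973  0.0423] [0.0018 0.0018]
hL [ 0.4165 -0.2795  0.0419] [0.0014 0.0014]
hR [ 0.4293 -0.3417  0.0439] [0.0002 0.0002]
piv [ 0.5399 -0.2859  0.045 ]
tL [ 0.5873 -0.252   0.042 ]
tR [ 0.5971 -0.2975  0.042 ]
hL [ 0.4163 -0.2793  0.046 ]
hR [ 0.4297 -0.3412  0.046 ]
c1 [ 0.5817 -0.2249  0.006 ]
c2 [ 0.6028 -0.323   0.006 ]
torch [0.4856 0.067  0.1276] [0.0015 0.0005 0.0012]
[0.48534477 0.06839168 0.126     ]
mat [0.4942 0.32   0.0059] [0.0038 0.0038]
[0.49751252 0.32247828 0.004     ]
foot [ 0.62686276 -0.02347155  0.01      ]
ears [0.58343552 0.01364207 0.088     ] [0.57497989 0.00086812 0.088     ]
```

View pics/ears.png

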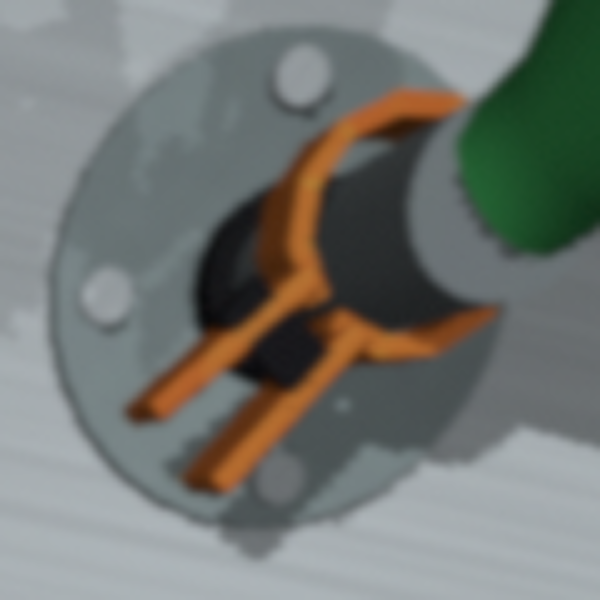

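```bash
python3 - <<'E'
from h import *
B=np.load('wB.npy',allow_pickle=True).item()
p=[onz(B,u,v,.088)[:2] for u,v in((393,92.6),(405,107.4),(423,68),(432,79))];print(np.round(p,4))
F=onz(B,415,65,.01)[:2];print(F)
m=(p[0]+p[1])/2;n=(p[2]+p[3])/2
for d in(m-n,m-F,n-F):print(np.degrees(np.arctan2(d[1],d[0])),np.linalg.norm(d))
E
python3 -m jog '[[[5,0,-10,0],[5,0,-20,0],[0,0,-25,0],[0,0,-25,0],[0,0,-25,0],[0,0,-25,0],[0,0,-15,0],[0,0,-7,0]]]' 100 40
python3 -m jog '[[[0,0,0,0],[0,0,0,0],[0,0,0,0],[0,0,0,0],[0,0,0,0],[0,0,0,0],[0,0,0,0],[0,0,0,0]]]' 30 40
```

```text
[[ 0.5838  0.0137]
 [ 0.5733 -0.0017]
 [ 0.6104 -0.0075]
 [ 0.6032 -0.0189]]
[ 0.6263603  -0.02114034]
145.80666250299217 0.034195234977174374
150.4227373821784 0.055006327944881715
157.9161391641816 0.02110222614075915
t: 3.2
tcp_pos: [0.4859, 0.0614, 0.2516]
tool_rot: [0.778, -0.629, -0.001, 0.0]
force: [-0.2, 0.5, -0.0]
finger_gap: 1.005
t: 4.2
tcp_pos: [0.4861, 0.0624, 0.2532]
tool_rot: [0.778, -0.628, 0.0, -0.0]
force: [-0.9, 1.8, 5.9]
finger_gap: 0.434
```

```bash
python3 -m jog '[[[0,0,15,0],[0,0,25,0],[0,30,0,0],[2,45,0,0],[2,50,0,0],[2,50,0,0],[2,50,0,0],[0,33,0,0]]]'
python3 -m jog '[[[0,0,0,0],[0,0,-10,0],[0,0,-12,0],[0,0,-8,0],[0,0,-3,0],[0,0,-2,0],[0,0,0,0],[0,0,0,0]]]'
python3 -c "
from h import *
im,ci=snap('scene','torch.png');cv2.imwrite('pics/torchc.png',cv2.cvtColor(cv2.resize(im[100:300,340:560],None,fx=2.5,fy=2.5),cv2.COLOR_RGB2BGR))"
```

```text
t: 5.2
tcp_pos: [0.4936, 0.3223, 0.2929]
tool_rot: [0.779, -0.627, 0.0, -0.0]
force: [-0.4, -0.6, -2.9]
finger_gap: 0.434
t: 6.2
tcp_pos: [0.494, 0.3203, 0.258]
tool_rot: [0.778, -0.628, 0.0, -0.0]
force: [0.0, -0.6, -3.2]
finger_gap: 0.434
```

View pics/torchc.png

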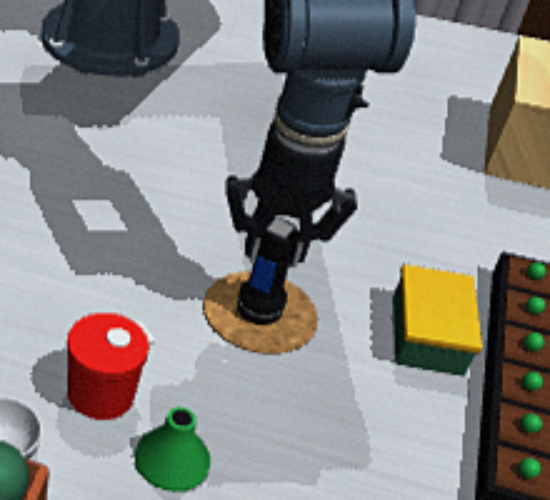

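Torch (crop (262,300)) is over the middle of the mat (260,312), upright, still hanging (−3 N).

```bash
python3 -m jog '[[[0,0,-1,0],[0,0,-1,0],[0,0,0,0],[0,0,0,0],[0,0,0,0],[0,0,0,0],[0,0,0,0],[0,0,0,0]]]'
```

```text
t: 7.25
tcp_pos: [0.4941, 0.3205, 0.2573]
tool_rot: [0.778, -0.628, 0.0, -0.001]
force: [-1.1, 1.0, 6.2]
finger_gap: 0.432
```

```bash
python3 -m jog '[[[0,0,0,0],[0,0,0,0],[0,0,0,0],[0,0,0,0],[0,0,10,0],[0,0,30,0],[0,0,50,0],[0,0,55,0]]]' 100 30
python3 -m jog '[[[-1,-40,0,0],[-2,-55,0,0],[-3,-60,0,0],[-4,-60,0,0],[-4,-60,0,0],[-4,-60,0,0],[-4,-60,0,0],[-3,-60,0,0]]]'
python3 -m jog '[[[0,-60,-20,0],[0,-50,-20,0],[0,-30,-15,0],[0,-15,-15,0],[0,-5,0,0],[0,0,0,0],[0,0,0,0],[0,0,0,0]]]'
python3 -c "
from h import *
im,ci=snap('wrist','wC.png');np.save('wC.npy',ci,allow_pickle=True);print(manip.sense()['tcp_pos'])"
```

```text
t: 8.25
tcp_pos: [0.4936, 0.3201, 0.4022]
tool_rot: [0.778, -0.628, -0.0, 0.001]
force: [0.7, 0.5, -0.0]
finger_gap: 1.0
t: 9.25
tcp_pos: [0.4684, -0.1366, 0.4016]
tool_rot: [0.778, -0.628, 0.001, -0.0]
force: [0.1, 0.2, 0.0]
finger_gap: 1.003
t: 10.25
tcp_pos: [0.4691, -0.2931, 0.3316]
tool_rot: [0.779, -0.628, 0.0, -0.0]
force: [-0.5, -0.8, -0.2]
finger_gap: 1.001
[ 0.46911018 -0.29326149  0.3314717 ]
```

View pics/wC.png

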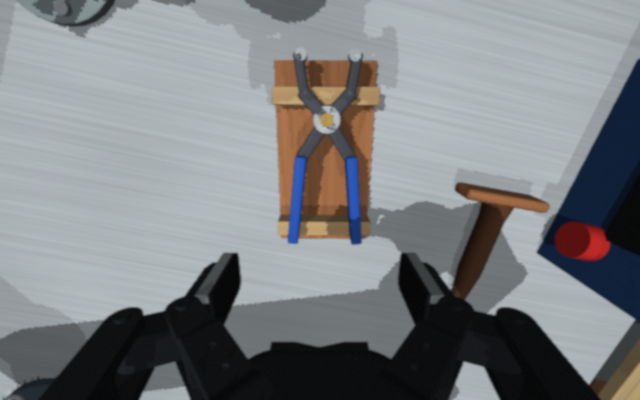

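wC: pivot (327,121), studs (301,55)/(355,57), handle ends (293,242)/(356,242); fingers straddle the handles.

```bash
python3 - <<'E'
from h import *
A=np.load('wA.npy',allow_pickle=True).item();B=np.load('wC.npy',allow_pickle=True).item()
P={}
for n,a,c,z in(('piv',(336,92),(327,121),.045),('tL',(315,38),(301,55),.042),('tR',(359,38),(355,57),.042),('hL',(308,195),(293,242),.048),('hR',(359,195),(356,242),.048)):
    P[n]=onz(B,*c,z)[:2];print(n,tri([(A,*a),(B,*c)])[0].round(4),P[n].round(4))
h=(P['hL']+P['hR'])/2;t=(P['tL']+P['tR'])/2;d=t-h;a=np.arctan2(d[1],d[0]);u=d/np.linalg.norm(d);print(np.degrees(a),np.linalg.norm(d),'grasp',P['piv']-.0725*u,h+ .0525*u, t-.1275*u)
R=np.array(B['R']);print('toolyaw',np.degrees(np.arctan2(R[0,1],R[0,0])))
E
```

```text
piv [ 0.5396 -0.2854  0.0506] [ 0.5394 -0.2854]
tL [ 0.5863 -0.2525  0.0462] [ 0.5868 -0.2524]
tR [ 0.5879 -0.2941  0.0819] [ 0.5949 -0.2971]
hL [ 0.4176 -0.2784  0.0497] [ 0.4168 -0.2777]
hR [ 0.43   -0.3407  0.0473] [ 0.4303 -0.3403]
11.569216522419458 0.1707698767860674 grasp [ 0.46840193 -0.2999616 ] [ 0.47496937 -0.29846484] [ 0.46592677 -0.30031596]
toolyaw -77.7554973610456
```

```bash
python3 -m jog '[[[0,-5,-15,-0.6],[0,-2,-25,0],[0,0,-30,0],[0,0,-30,0],[0,0,-22,0],[0,0,-15,0],[0,0,-7,0],[0,0,0,0]]]' 100 60
python3 -m jog '[[[0,0,0,0],[0,0,0,0],[0,0,0,0],[0,0,0,0],[0,0,0,0],[0,0,0,0],[0,0,0,0],[0,0,0,0]]]' 73 60
```

```text
t: 11.3
tcp_pos: [0.4689, -0.3011, 0.1867]
tool_rot: [0.775, -0.632, -0.0, -0.0]
force: [0.8, 1.3, 0.4]
finger_gap: 0.998
t: 12.3
tcp_pos: [0.469, -0.3012, 0.1888]
tool_rot: [0.775, -0.632, 0.001, 0.0]
force: [-1.6, -0.1, 6.5]
finger_gap: 0.734
```

```bash
python3 -m jog '[[[0,0,5,0],[0,0,10,0],[0,0,20,0],[0,0,25,0],[0,0,25,0],[0,0,20,0],[0,0,5,0],[0,0,0,0]]]'
python3 -c "
from h import *
im,ci=snap('wrist','wD.png');np.save('wD.npy',ci,allow_pickle=True);print(manip.sense())"
```

```text
t: 13.3
tcp_pos: [0.4688, -0.3009, 0.2971]
tool_rot: [0.775, -0.632, 0.0, -0.0]
force: [-0.5, 0.1, -2.6]
finger_gap: 0.736
{'t': 13.35, 'q': array([-7.71168369e-01,  5.87722139e-01,  1.70153253e+00, -2.04605572e-06,
        8.53441819e-01,  5.97322890e-01]), 'qd': array([-0.00130663,  0.0145867 ,  0.00434285,  0.0004095 , -0.00064691,
       -0.00116933]), 'tau': array([ 2.18280946e-02, -4.34071004e+01, -1.31211367e+01,  1.00258258e-02,
       -2.44975789e-02,  1.08672104e-04]), 'tcp_pos': array([ 0.46866006, -0.3007179 ,  0.29651351]), 'tool_rot': array([ 7.74896404e-01, -6.32088015e-01, -5.49898588e-04, -4.71459899e-05]), 'force': array([ 0.12633443,  0.87391759, -2.04509133]), 'ft_torque': array([ 0.03269712,  0.00681322, -0.05986414]), 'finger_gap': 0.7345342170540029}
```

View pics/wD.png

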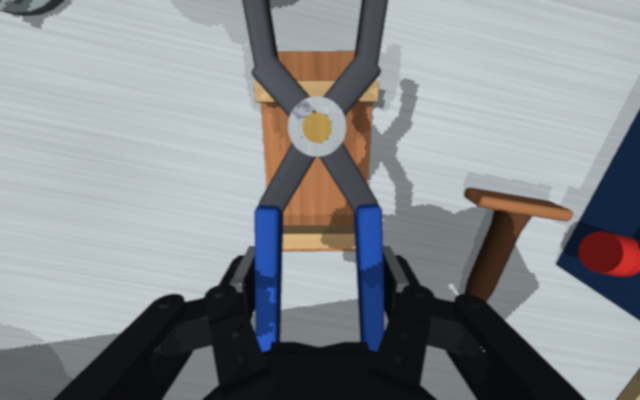

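```bash
python3 - <<'E'
from h import *
D=np.load('wD.npy',allow_pickle=True).item()
for dz in(.104,.108,.112):print('expected pivot px',proj(D,[.5394,-.2854,.047+dz]))
# handle rear corners expected is hidden; front ends of blue handle
x=onz(D,317,127,.047+.108);print('pivot',x)
d=x[:2]-[.4687,-.3008];print(np.hypot(*d),np.degrees(np.arctan2(*d[::-1])))
from scipy.spatial.transform import Rotation as Ro
print(Ro.from_quat(manip.sense()['tool_rot']).as_matrix()[:,0])
E
```

```text
expected pivot px [316.26323759 132.38672674]
expected pivot px [316.16648212 133.27493945]
expected pivot px [316.06273101 134.22737197]
pivot [ 0.54180899 -0.28524677  0.155     ]
0.07474508062616472 12.010076848929788
[ 2.00928879e-01 -9.79605407e-01 -9.11829708e-04]
```

Pliers held level, pivot (317,127) within 2–3 mm of where expected. Now swing round to a stance in front of the ears.

```bash
python3 -m jog '[[[-4,5,10,0],[-6,15,15,0],[-8,20,10,0],[-8,25,0,-3],[-8,30,0,-3],[-7,30,0,-4],[-7,30,0,-4],[0,30,0,-4]]]'
python3 -m jog '[[[0,30,0,-4],[0,35,0,-4],[0,35,0,-4],[0,35,0,-4],[0,35,0,-4],[0,30,0,-4],[0,16,0,0],[0,0,0,0]]]'
python3 -m jog '[[[0,0,-10,0],[0,0,-20,0],[0,0,-25,0],[0,0,-25,0],[0,0,-15,0],[0,0,-8,0],[0,0,0,0],[0,0,0,0]]]'
python3 -c "
from h import *
im,ci=snap('scene','stage.png');cv2.imwrite('pics/stagec.png',cv2.cvtColor(cv2.resize(im[150:250,280:400],None,fx=6,fy=6,interpolation=2),cv2.COLOR_RGB2BGR))
s=manip.sense();from scipy.spatial.transform import Rotation as Ro
x=Ro.from_quat(s['tool_rot']).as_matrix()[:,0];print(s['tcp_pos'],np.degrees(np.arctan2(x[1],x[0]))+90,s['finger_gap'])"
```

```text
t: 14.35
tcp_pos: [0.4193, -0.1136, 0.3326]
tool_rot: [-0.666, 0.746, 0.0, -0.0]
force: [0.1, -0.2, -3.0]
finger_gap: 0.734
t: 15.35
tcp_pos: [0.4195, 0.1014, 0.3326]
tool_rot: [-0.498, 0.867, 0.0, 0.0]
force: [0.5, -0.3, -2.2]
finger_gap: 0.731
t: 16.35
tcp_pos: [0.4211, 0.0998, 0.2293]
tool_rot: [-0.497, 0.868, -0.0, 0.0]
force: [-0.5, -0.2, -1.8]
finger_gap: 0.732
[0.42111811 0.0998671  0.22943797] -30.428238440756374 0.733299249497281
```

View pics/stagec.png

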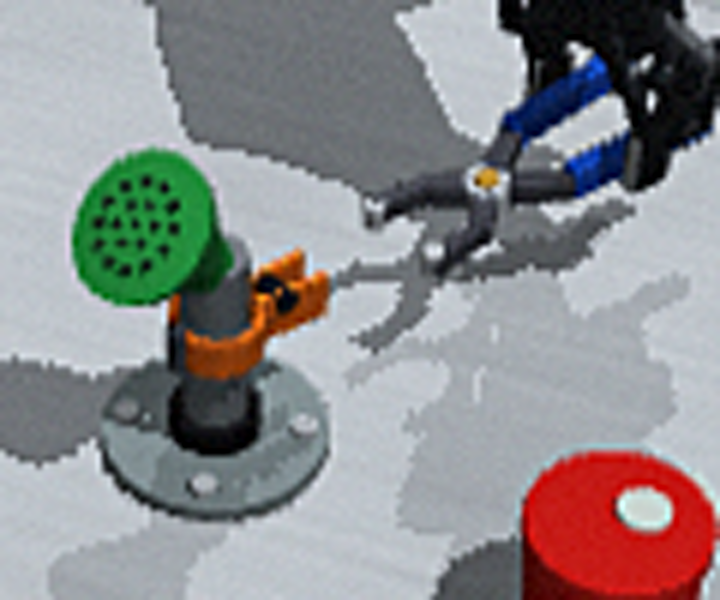

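Crop: studs tops at (373,203),(434,243); ear top tips at (300,253),(326,275); all upright and level.

```bash
python3 - <<'E'
from h import *
S=manip.camera_info('scene')
g=lambda x,y,z:onz(S,280+x/6-.4,150+y/6-.4,z)[:2]
a,b=g(373,203,.082),g(434,243,.082);e,f=g(300,253,.088),g(326,275,.088)
print('studs',a,b,np.linalg.norm(a-b),'ears',e,f,np.linalg.norm(e-f))
h=np.radians(-30.4);u=np.array([np.cos(h),np.sin(h)]);n=np.array([-u[1],u[0]])
m=(a+b)/2;t=np.array([.4211,.0999]);print('tipmid fwd/lat of TCP',(m-t)@u,(m-t)@n)
for q in((e+f)/2,np.array([.5786,.006])):print('ear tipmid rel stud mid fwd/lat',(q-m)@u,(q-m)@n,'rel nominal',(q-t)@u-.129,(q-t)@n)
F=np.array([.6264,-.0211]);print('axis',(F-t)@u-.129,(F-t)@n)
E
```

```text
studs [0.52173247 0.01631199] [0.53778741 0.05297635] 0.04002544549756834 ears [ 0.57451387 -0.00120795] [0.58410259 0.01546216] 0.019231124661564684
tipmid fwd/lat of TCP 0.12674233585092587 -0.0012984444236145143
ear tipmid rel stud mid fwd/lat 0.05666064263128381 0.0013392580930155044 rel nominal 0.05440297848220968 4.0813669400993624e-05
ear tipmid rel stud mid fwd/lat 0.05662013750019447 8.728734136331101e-06 rel nominal 0.05436247335112038 -0.0012897156894781658
axis 0.10930414174691075 -0.0004754222000032393
```

```bash
python3 -m jog '[[[7,-4,0,0],[8,-5,0,0],[8,-4,0,0],[8,-5,0,0],[8,-5,0,0],[7,-4,0,0],[6,-4,0,0],[4,-2,0,0]]]'
python3 -m jog '[[[0,0,0,0],[0,0,0,0],[0,0,0,0],[0,0,0,0],[0,0,0,0],[0,0,0,0],[0,0,0,0],[0,0,0,0]]]'
python3 -c "
from h import *
im,ci=snap('scene','in.png');cv2.imwrite('pics/inc.png',cv2.cvtColor(cv2.resize(im[150:250,280:400],None,fx=6,fy=6,interpolation=2),cv2.COLOR_RGB2BGR))"
```

```text
t: 17.4
tcp_pos: [0.4773, 0.0667, 0.2289]
tool_rot: [-0.497, 0.868, -0.0, -0.0]
force: [0.2, 0.5, -3.1]
finger_gap: 0.734
t: 18.4
tcp_pos: [0.4769, 0.067, 0.2289]
tool_rot: [-0.497, 0.868, 0.0, -0.0]
force: [-0.2, -0.2, -2.6]
finger_gap: 0.732
```

View pics/inc.png

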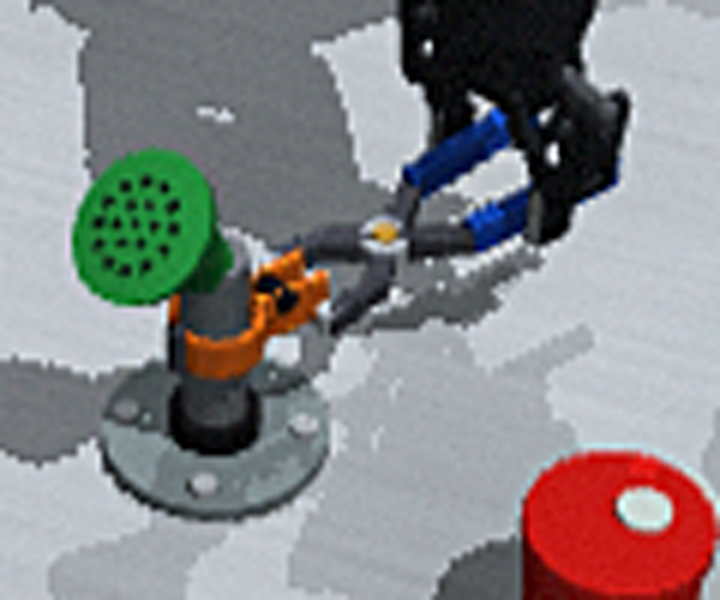

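Both jaws straddle the ears, no contact force. Squeeze.

```bash
python3 -m jog '[[[0,0,0.5,0],[0,0,0.5,0],[0,0,0.5,0],[0,0,0,0],[0,0,0,0],[0,0,0,0],[0,0,0,0],[0,0,0,0]]]' 55 60
python3 -m jog '[[[0,0,0.5,0],[0,0,0.5,0],[0,0,0.5,0],[0,0,0,0],[0,0,0,0],[0,0,0,0],[0,0,0,0],[0,0,0,0]]]' 40 60
python3 -c "
from h import *
print(manip.sense()['ft_torque']);im,ci=snap('scene','sq.png');cv2.imwrite('pics/sqc.png',cv2.cvtColor(cv2.resize(im[150:250,280:400],None,fx=6,fy=6,interpolation=2),cv2.COLOR_RGB2BGR))"
```

```text
t: 19.45
tcp_pos: [0.4769, 0.067, 0.2305]
tool_rot: [-0.497, 0.868, -0.0, 0.0]
force: [-0.8, -0.4, -2.1]
finger_gap: 0.549
t: 20.45
tcp_pos: [0.4754, 0.0674, 0.2316]
tool_rot: [-0.497, 0.868, 0.002, -0.002]
force: [-5.7, 2.6, -2.2]
finger_gap: 0.404
[ 0.28175726  0.8035681  -0.13170615]
```

View pics/sqc.png

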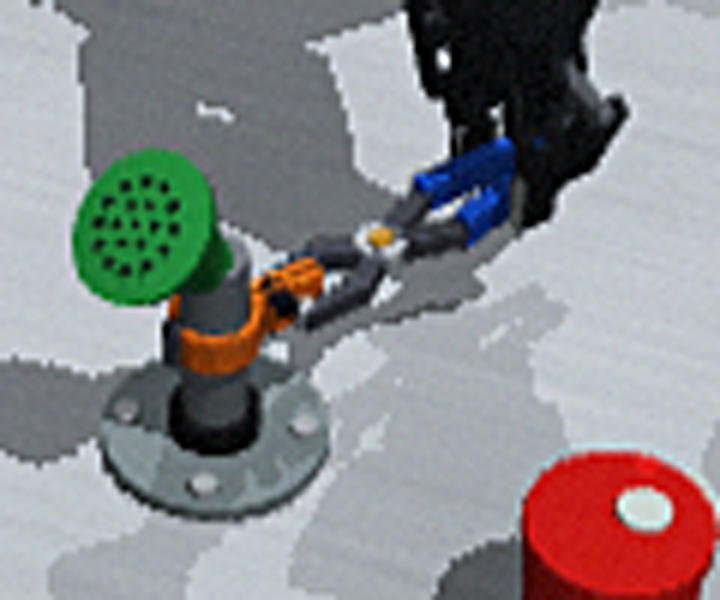

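Ears are together between the jaws at gap 34 mm (crop ~(300,275)). A touch more, then ease open to the carrying width.

```bash
python3 -m jog '[[[0,0,0,0],[0,0,0,0],[0,0,0,0],[0,0,0,0],[0,0,0,0],[0,0,0,0],[0,0,0,0],[0,0,0,0]]]' 38 70
python3 -m jog '[[[0,0,0,0],[0,0,0,0],[0,0,0,0],[0,0,0,0],[0,0,0,0],[0,0,0,0],[0,0,0,0],[0,0,0,0]]]' 55 60
python3 -m jog '[[[0,0,-1,0],[0,0,-1,0],[0,0,-1,0],[0,0,0,0],[0,0,0,0],[0,0,0,0],[0,0,0,0],[0,0,0,0]]]' 73 60
python3 - <<'E'
from h import *
im,ci=snap('scene','open.png')
for f in('in','sq','open'):
    a=cv2.imread(f'pics/{f}.png')[185:215,318:340];h=cv2.cvtColor(a,cv2.COLOR_BGR2HSV)
    m=((h[...,0]>5)&(h[...,0]<22)&(h[...,1]>140)&(h[...,2]>90));print(f,m.sum())
    for r in m[2:20]:print(''.join('#' if x else '.' for x in r))
E
```

```text
t: 21.5
tcp_pos: [0.4753, 0.0674, 0.2315]
tool_rot: [-0.497, 0.868, 0.002, -0.002]
force: [-5.8, 2.8, -2.6]
finger_gap: 0.388
t: 22.5
tcp_pos: [0.4769, 0.067, 0.2319]
tool_rot: [-0.497, 0.868, 0.0, -0.0]
force: [-0.3, -0.3, -2.1]
finger_gap: 0.55
t: 23.5
tcp_pos: [0.4769, 0.067, 0.229]
tool_rot: [-0.497, 0.868, -0.0, 0.0]
force: [-0.7, 0.5, -1.7]
finger_gap: 0.728
in 139
......................
......................
......................
......................
...........#..........
.........####.........
........#####.........
......#######.........
.....#######...#......
....#....####.###.....
..........#######.....
........#..######.....
....####....#####.....
....####....###.......
....####...###........
....####..#####.......
....#########.........
....#######...........
sq 105
......................
......................
......................
......................
......................
......................
...........####.......
..........######......
.......#########......
.....#.#########......
....##.#########......
....###...#####.......
....##........#.......
....##................
....###...............
....##.#..............
...###.###............
..####.###............
open 117
......................
......................
......................
......................
......................
......................
...........####.......
.........######.......
......#.########......
.....###########......
....##...#######......
....####..######......
....###....#####......
....##......###.......
....##......###.......
....##.#....###.......
....##.#.###..........
..####.###............
```

The clip stays shut with the jaws open. Back out and retrace to the rest.

```bash
python3 -m jog '[[[-4,2,0,0],[-6,4,0,0],[-7,4,0,0],[-8,5,0,0],[-8,5,0,0],[-8,4,0,0],[-8,5,0,0],[-7,4,0,0]]]'
python3 -m jog '[[[0,0,8,0],[0,0,15,0],[0,0,25,0],[0,0,25,0],[0,0,20,0],[0,0,11,0],[0,0,0,0],[0,0,0,0]]]'
python3 -m jog '[[[0,-16,0,0],[0,-30,0,4],[0,-35,0,4],[0,-35,0,4],[0,-35,0,4],[0,-35,0,4],[0,-30,0,4],[0,-30,0,4]]]'
python3 -m jog '[[[7,-30,0,4],[7,-30,0,4],[8,-30,0,3],[8,-25,0,3],[8,-20,-10,0],[6,-15,-15,0],[4,-5,-10,0],[0,0,0,0]]]'
python3 - <<'E'
from h import *
im,ci=snap('wrist','wE.png');D=cv2.imread('pics/wD.png')
s=manip.sense();print(s['tcp_pos'],s['tool_rot'],s['finger_gap'],s['force'])
E=cv2.imread('pics/wE.png')
# pivot brass/disc shift vs wD by template
t=D[90:165,280:355];r=cv2.matchTemplate(E[40:220,230:410],t,cv2.TM_CCOEFF_NORMED);print(cv2.minMaxLoc(r),'expected (50,50)')
for n,I in(('D',D),('E',E)):
    h=cv2.cvtColor(I,cv2.COLOR_BGR2HSV);m=(h[...,0]>105)&(h[...,0]<125)&(h[...,1]>150)&(h[...,2]>60);m[:,430:]=0
    ys,xs=np.nonzero(m[200:300]);print(n,xs.min(),xs.max(),ys.min()+200,xs.mean())
E
```

```text
t: 24.55
tcp_pos: [0.4204, 0.1003, 0.229]
tool_rot: [-0.497, 0.868, 0.0, -0.0]
force: [-0.1, 0.3, -3.3]
finger_gap: 0.731
t: 25.55
tcp_pos: [0.4207, 0.0999, 0.3325]
tool_rot: [-0.497, 0.868, 0.0, -0.0]
force: [-1.3, -0.8, -3.1]
finger_gap: 0.729
t: 26.55
tcp_pos: [0.4206, -0.1471, 0.3319]
tool_rot: [-0.693, 0.721, 0.001, -0.0]
force: [1.0, 0.3, -2.2]
finger_gap: 0.729
t: 27.55
tcp_pos: [0.4686, -0.3004, 0.2962]
tool_rot: [0.775, -0.632, -0.002, -0.0]
force: [0.2, 0.4, -2.6]
finger_gap: 0.731
[ 0.46865062 -0.30019852  0.29693914] [ 7.74977341e-01 -6.31987093e-01 -1.54532745e-03 -2.15254884e-04] 0.7311562158748953 [-0.27766107 -0.26713559 -1.8635588 ]
(-0.48416584730148315, 0.9781420230865479, (91, 8), (50, 50)) expected (50,50)
D 254 383 204 319.72187159956474
E 254 383 204 319.335213712302
```

Pliers sit in the fingers exactly as before (template shift 0). Lower.

```bash
python3 -m jog '[[[0,0,-10,0],[0,0,-20,0],[0,0,-25,0],[0,0,-22,0],[0,0,-15,0],[0,0,-10,0],[0,0,-3,0],[0,0,0,0]]]'
python3 -m jog '[[[0,0,-1,0],[0,0,-1,0],[0,0,0,0],[0,0,0,0],[0,0,0,0],[0,0,0,0],[0,0,0,0],[0,0,0,0]]]'
```

```text
t: 28.6
tcp_pos: [0.4691, -0.3011, 0.1932]
tool_rot: [0.775, -0.632, 0.0, 0.0]
force: [-0.9, 0.8, -2.7]
finger_gap: 0.73
t: 29.6
tcp_pos: [0.4689, -0.301, 0.1909]
tool_rot: [0.775, -0.632, -0.0, -0.0]
force: [-0.3, -0.4, -2.6]
finger_gap: 0.73
```

```bash
python3 -m jog '[[[0,0,-1,0],[0,0,-1,0],[0,0,0,0],[0,0,0,0],[0,0,0,0],[0,0,0,0],[0,0,0,0],[0,0,0,0]]]'
```

```text
t: 30.6
tcp_pos: [0.4689, -0.301, 0.1889]
tool_rot: [0.775, -0.632, 0.0, -0.0]
force: [0.1, -0.2, -1.2]
finger_gap: 0.729
```

```bash
python3 -m jog '[[[0,0,-0.5,0],[0,0,0,0],[0,0,0,0],[0,0,0,0],[0,0,0,0],[0,0,0,0],[0,0,0,0],[0,0,0,0]]]' 78
python3 -m jog '[[[0,0,0,0],[0,0,0,0],[0,0,0,0],[0,0,0,0],[0,0,10,0],[0,0,25,0],[0,0,45,0],[0,0,50,0]]]' 100
python3 -m jog '[[[0,0,30,0],[0,0,20,0],[-10,0,10,0],[-10,0,0,0],[-5,0,0,0],[0,0,0,0],[0,0,0,0],[0,0,0,0]]]'
python3 - <<'E'
from h import *
w,ci=snap('wrist','wF.png');np.save('wF.npy',ci,allow_pickle=True);s,_=snap('scene','fin.png')
a=cv2.resize(w[0:300,170:490],None,fx=1.25,fy=1.25);b=cv2.resize(s[130:270,290:490],None,fx=2,fy=2)
c=np.zeros((380,800,3),np.uint8);c[:375,:400]=a;c[:280,400:800]=b;cv2.imwrite('pics/fin2.png',cv2.cvtColor(c,cv2.COLOR_RGB2BGR))
print(manip.sense()['tcp_pos'],manip.sense()['force'])
E
```

```text
t: 31.6
tcp_pos: [0.4689, -0.301, 0.1884]
tool_rot: [0.775, -0.632, -0.0, -0.0]
force: [-0.0, -0.5, -1.1]
finger_gap: 0.778
t: 32.6
tcp_pos: [0.4686, -0.3008, 0.3198]
tool_rot: [0.775, -0.632, -0.001, -0.0]
force: [0.1, -0.6, 0.1]
finger_gap: 0.999
t: 33.6
tcp_pos: [0.4441, -0.3011, 0.3781]
tool_rot: [0.775, -0.632, -0.0, -0.0]
force: [0.2, 0.1, -0.2]
finger_gap: 0.998
[ 0.44411647 -0.30101739  0.37826463] [ 0.25967243 -0.25634806  1.05070954]
```

View pics/fin2.png

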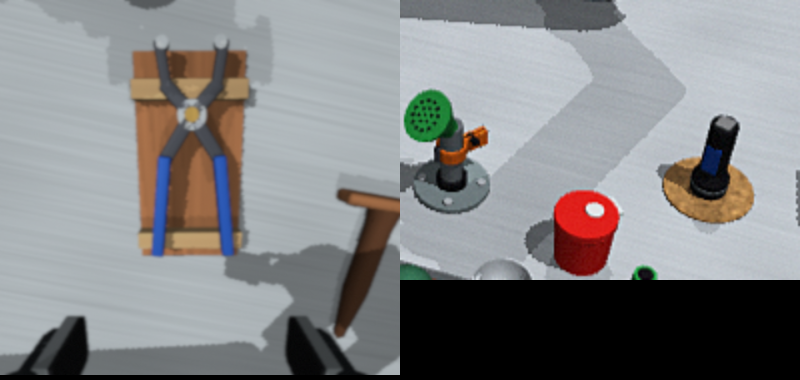

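Pliers lie on both rails, jaws forward, pivot at panel (193,115). The clip is shut at (480,138) and the torch is upright on the mat at (710,185).

```bash
python3 - <<'E'
from h import *
C=np.load('wF.npy',allow_pickle=True).item();print('pivot',onz(C,324.4,92,.045),'start .5394 -.2854')
print(manip.sense()['t'],manip.sign_off())
E
```

```text
pivot [ 0.53969941 -0.28707598  0.045     ] start .5394 -.2854
the job is handed in; nothing more can be done
33.7 None
```

The job is done and was handed in at 33.7 s of the 72 s allowed. No verdict came back.

- **Torch:** It stands upright near the middle of the cork mat and has been let go. I judged this by eye from the last scene picture.
- **Clip:** I squeezed the ears together with the pliers, and the clip was still shut after the jaws opened and in the last picture. I judged this from the pictures, since there is no direct reading of the clip. The fingers stayed on the handles, well away from the clip.
- **Pliers:** They lie flat on both rails with the jaws as at the start. I measured the pivot about 2 mm from where it began.
- **Bystanders:** The ladle, tub and dibber were partly in the last pictures and looked unmoved. I did not measure any of the bystanders at the end.
- **Robot:** The arm is clear of everything, with no load on the wrist beyond noise.

No check failed. One stereo height, for the right stud of the pliers, disagreed at 82 mm instead of about 42 mm. I put this down to matching the wrong pixel and did not use it; the other points agreed.

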